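# Seat the bronze bushing in the fermenter head plate

### The arm

A 6-joint arm with a two-finger parallel gripper is mounted at the origin on the work surface. World frame = base frame: x ahead of the robot, y to its left, z up, the work surface at z = 0. Lengths are in m, angles in rad, forces in N, time in s.
With the tool pointing down it reaches from about 0.425 to 0.95 m from the base axis. Payload 3.5 kg.
Tool frame: the origin (TCP) lies on the centre line of the jaws, within the pads' length; the fingertips stand 11 mm ahead of it and the grasp point (between the pads) lies 8 mm behind it; x points along the fingers, y is the direction in which the jaws open and shut, and the axes are right-handed (so a half turn about x gives the same grasp; the last joint's range is limited). The gripper opens to 85 mm and grips with 20 to 120 N. Pads are 22 mm wide; open, the fingers measure 114 mm over their backs; the gripper's body (76 mm by 85 mm) begins 54 mm behind the grasp point. The pads swing forward as they close: fully open they stand 13 mm farther back than shut.
Start: joints at [1.091, 0.286, 1.577, -0, 1.279, -0.15], TCP at [0.219, 0.639, 0.206] pointing down, gripper open.
Joint ranges: [-2.77, 2.77], [-0.9, 2.22], [0.21, 2.48], [-1.53, 4.67], [0.24, 2.81], [-2.84, 2.84]. Speed limits (rad/s): [2.79, 2.79, 3.14, 3.14, 3.14, 3.14].

### API

Orientations are given as a unit quaternion [x, y, z, w].
In Python, from plant import ctrl gives the robot as it stands. The module is installed in compiled form; this text tells all that it offers.
- The arm moves only by the tool drive_tool, never from a script. Its argument "series" is a list of rows, each a list of 2 entries, a list of its own where there are three numbers: the shift along the tool's x, y, z in units of 50 mm (1.0 is 50 mm), then the turn, a rotation vector about the tool's x, y, z in degrees. A call has 1 to 5 rows; each row shifts and turns the pose as measured when the row begins, along the tool's axes as they then stand; what a row does not reach is not made up. A row lasts 1/10 s, in which the tool goes at most 50 mm and 8.59 degrees, less where a joint would pass 70% of its speed; a pose out of reach is approached as far as the arm can. A call is refused whole if a number of a shift passes 1 or a number of a turn 8.59, either way. A call with a gripper value outside its range is refused whole. "grip" is the gripper's target within -1 to 1 (fully open at 1, half-way at 0, shut at -1), set as the call begins (left out, the last holds). The fingers move at their own pace and stop on an object; "newtons" is the grip in N (left out, the last holds). Time passes only in rows, so rows that do not move let the fingers close. It gives the time, the measured TCP pose, the force and the opening at its end, in the units of the state.
- ctrl.get_state(): the state, without advancing time (a new reading comes with each control period).
- ctrl.read_camera(name): name is "side" or "top"; returns a dict with "img" (384x512x3 uint8, red, green, blue), "camera_matrix" (3x3 intrinsics, pixels), "k1" (the pictures are not rectified: a ray, as slopes to the right and down, at radius r is drawn at 1 + k1 r^2 times it, then the intrinsics apply), "R" (3x3) and "t" (3): a world point X has camera coordinates R X + t. Camera axes: x right, y down, z forward; pixel columns grow to the right and rows downward; lengths in m; the calibration is good to about 2 mm. A picture is of the moment at which its call begins. There is no depth.
- ctrl.sign_off(): hands the job in, once; it reports no verdict.
The state is a dict: "time": time; "qpos": joint angles; "dq": joint speeds; "joint_efforts": joint torques, N m; "eef_pos": TCP position; "tcp_rot": TCP orientation; "contact_force": force on the tool from outside, world axes, zero at the start; "wrist_torque": the same for the moment, N m; "opening": opening from 0.0 (shut) to 1.0 (fully open).
Only numpy, scipy, OpenCV 4.12 (cv2) and the standard library are available. Lean on these libraries where they do the work, as an engineer would, in place of code of your own. Each camera call takes 0.05 s, during which the arm holds its last target.

### The job

A fermenter head plate is being refitted on the bench. Take the bronze bushing from the white rack, put it shank-down into the one open port of the head plate and press it firmly against the stiff seal ring until its shoulder sits flush on the port's rim, then let go. Leave the steel plug and the red plug standing in the rack.

Things in the scene. Friction and masses are not known exactly. Their poses are not given: they have to be found in the camera images.
- bushing_mid (a point): Centre, half-way up, of the bronze (yellow metal) bushing, 66 mm tall, 0.15-0.3 kg, upright (z up). From below: shank 24 mm long, 26 mm across, tapering to 17 mm over its lowest 14 mm; shoulder 40 mm across, 6 mm thick; body to grasp 28 mm across, 36 mm tall, a dark hole in its top. From this point: foot 33 mm below, shoulder underside 9 mm below, shoulder top 3 mm below, body top 33 mm above.
- steel_plug_mid (a point): Centre, half-way up, of the silver steel plug, same shape and size as the bushing but no hole. All three fittings stand, in any order, in the holes of a fixed white rack (70 x 230 mm, 40 mm tall): one straight row, holes 75 mm apart, 31 mm wide, shanks in the holes, shoulders resting on the rack's top. Raising one 30 mm frees it.
- red_plug_mid (a point): Centre, half-way up, of the red plastic plug, same shape and size as the bushing, in the same row of the rack.
- port_mouth (a point): Mouth centre, at the rim (87 mm high), of the open port (30 mm bore, 46 mm outside, 32 mm tall) on the fixed steel head plate, a disc 210 mm wide, top 55 mm high. 3 like ports have beige or blue caps 6 mm high. A black seal ring 14 mm down the bore stops the bushing 10 mm short of home; it slides down at about 7 N and stays. Home: shoulder on the rim, bushing's centre 9 mm above this point.
Things that resemble listed ones, but are neither listed nor needed, are in the scene too. Of the things like the part that bears port_mouth, leave any that is yellow; of the rest the larger one is meant.

How it is judged:
By the outcome, as a careful person would: the job done as asked, in the order asked, and still so for the second after the job is handed in, with the robot touching nothing.
It also fails if it takes over 35 s, if anything falls off the work surface, if the arm or the gripper's body presses on something with over 40 N, if the wrist force passes 120 N, or if a joint passes its speed limit or range.

## Working session

There is one attempt and no reset: what is moved stays moved. The work goes in short steps, Python scripts to look and compute and a tool call to move; the robot and the scene stay as the last step left them, time stands still between calls to the robot, and variables do not carry over. Pictures are saved under pics/ and viewed, and the job is handed in when it is done.

Besides the shell and the picture viewer there is one more tool, called after "Request:" by a JSON object that holds its "op" and its "data". drive_tool: Moves the arm, as the interface text tells. Its arguments: {"type":"object","properties":{"series":{"type":"array"},"grip":{"type":"number"},"newtons":{"type":"number"}},"required":["series"]}

```bash
mkdir -p pics
cat > h.py <<'E'
import numpy as np, cv2, pickle
from plant import ctrl
def snap(n):
    d=ctrl.read_camera(n); pickle.dump(d,open(f'{n}.pkl','wb')); return d
def load(n): return pickle.load(open(f'{n}.pkl','rb'))
def proj(d,X):
    c=d['R']@np.array(X,float)+d['t']; s=c[:2]/c[2]; s=s*(1+d['k1']*(s@s)); K=d['camera_matrix']
    return K[0,0]*s[0]+K[0,2],K[1,1]*s[1]+K[1,2]
def ray(d,u,v):
    K=d['camera_matrix']; p=np.array([(u-K[0,2])/K[0,0],(v-K[1,2])/K[1,1]]); s=p.copy()
    for _ in range(30): s=p/(1+d['k1']*(s@s))
    R=d['R']; return -R.T@d['t'], R.T@np.array([s[0],s[1],1])
def onz(d,u,v,z):
    o,r=ray(d,u,v); return o+r*(z-o[2])/r[2]
E
python3 - <<'E'
from h import *
for n in('top','side'):
    d=snap(n); cv2.imwrite(f'pics/{n}0.png',cv2.resize(d['img'][:,:,::-1],(800,600),interpolation=cv2.INTER_CUBIC))
    print(n,d['camera_matrix'].tolist(),d['k1'],(-d['R'].T@d['t']).round(3),d['R'].round(2).tolist())
print(ctrl.get_state())
E
```

```text
top [[421.6184977951364, 0.0, 257.5988059031849], [0.0, 421.6184977951364, 191.50689185596534], [0.0, 0.0, 1.0]] 0.05495365289053527 [0.362 0.044 0.938] [[-0.02, -1.0, -0.02], [-0.99, 0.02, -0.12], [0.12, 0.01, -0.99]]
side [[416.5479866060489, 0.0, 254.42769837384466], [0.0, 416.5479866060489, 186.98894062067674], [0.0, 0.0, 1.0]] -0.03835906050222551 [ 0.405 -0.74   0.701] [[1.0, -0.09, -0.0], [-0.06, -0.6, -0.8], [0.07, 0.8, -0.6]]
{'time': 0.1, 'qpos': array([ 1.09101904e+00,  2.87101007e-01,  1.57803586e+00,  1.97342419e-05,
        1.27860650e+00, -1.50009957e-01]), 'dq': array([ 0.00082213, -0.00153981, -0.00406268, -0.00112118,  0.00036386,
       -0.00038799]), 'joint_efforts': array([ 4.53273078e-04, -4.07294512e+01, -2.93700814e+01, -1.53066458e-04,
        3.46516434e-03, -5.12398145e-06]), 'eef_pos': array([0.21824984, 0.6380543 , 0.20426676]), 'tcp_rot': array([ 0.11534378,  0.69775774, -0.11678565,  0.69727402]), 'contact_force': array([-0.7796435 ,  0.34592323,  0.32575141]), 'wrist_torque': array([-0.02162903, -0.01070841,  0.00528237]), 'opening': 1.0037206999475308}
```

View pics/top0.png

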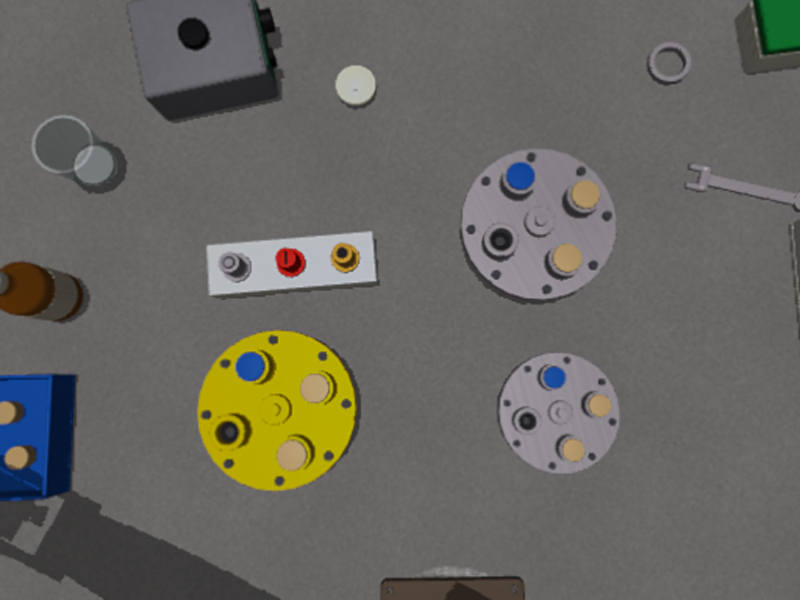

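View pics/side0.png

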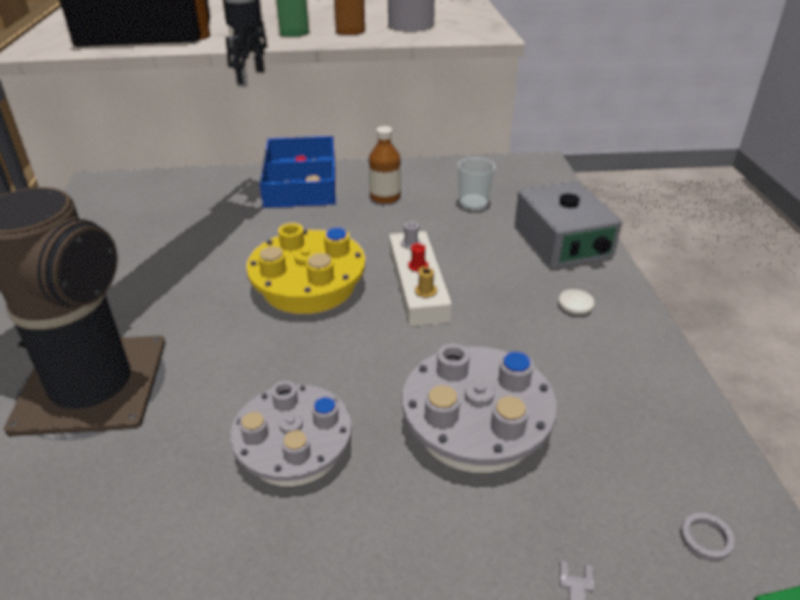

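In the top view (800x600) the bushing is near (345,255), the red plug (290,262) and the steel plug (234,265). The larger grey plate's open port is near (500,240). In the side view the bushing is near (426,280) and the port near (453,357). Next, enlarged crops.

Run:
```python
from h import *
def crop(n,u,v,w=32,s=9):
    im=load(n)['img'][:,:,::-1]; u0,v0=int(u-w),int(v-w)
    c=cv2.resize(im[v0:v0+2*w,u0:u0+2*w],None,fx=s,fy=s,interpolation=cv2.INTER_CUBIC)
    for k in range(0,2*w,8):
        cv2.putText(c,str(u0+k),(k*s,10),0,.35,(0,0,255),1);cv2.putText(c,str(v0+k),(0,k*s+10),0,.35,(0,0,255),1)
        c[:,k*s]=c[:,k*s]//2; c[k*s]=c[k*s]//2
    return c
f=.64
a=np.vstack([np.hstack([crop('top',221,166,16,18),crop('top',320,154,16,18)]),np.hstack([crop('side',272,180,16,18),crop('side',290,232,16,18)])])
cv2.imwrite('pics/c.png',a); print(a.shape)
```

```text
(1152, 1152, 3)
```

View pics/c.png

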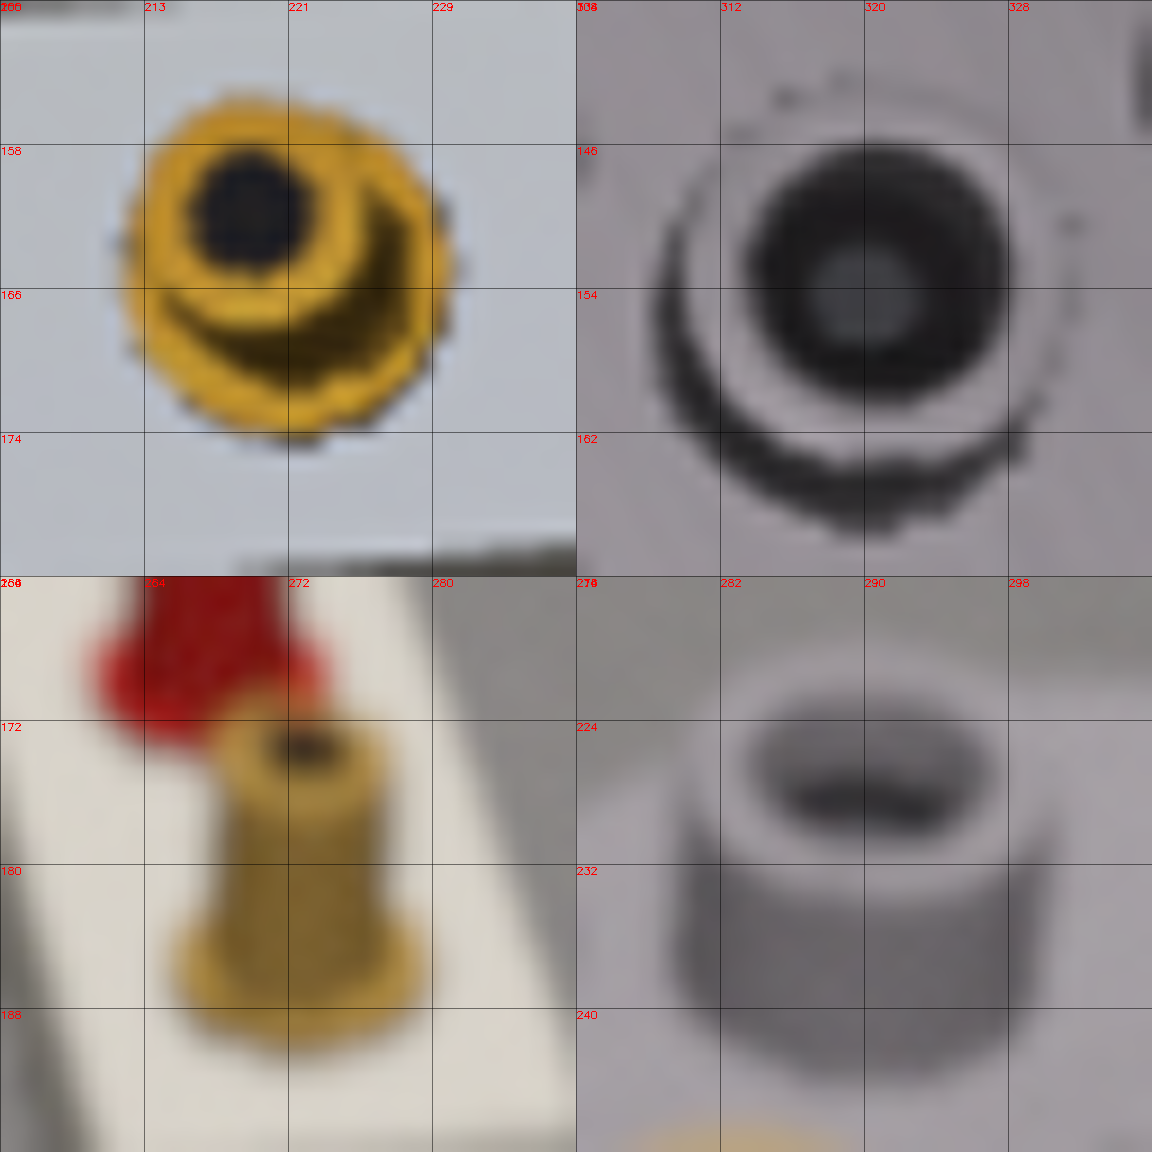

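Run:
```python
from h import *
t,s=load('top'),load('side')
print('bush', onz(t,218.5,161.4,.082), onz(s,272.3,173.4,.082), 'shoulder',onz(t,220.4,164.2,.045))
print('port', onz(t,320.3,152.8,.087), onz(s,290,226.1,.087))
print('plugs',onz(t,184.5*1,167,.082),onz(t,147.5,167,.082))
f=.64
for n,q in(('rackcorners',[(208,246),(373,233),(377,282),(210,296)]),):
    P=[onz(t,a*f,b*f,.04)[:2].round(3).tolist() for a,b in q];print(n,P)
for n,q in(('caps',[(520,176),(585,194),(566,258)]),):
    print([onz(t,a*f,b*f,.093)[:2].round(3).tolist() for a,b in q])
```

```text
bush [0.52828318 0.13409956 0.082     ] [0.52706121 0.1343382  0.082     ] shoulder [0.5292485  0.13399016 0.045     ]
port [ 0.53991141 -0.07529419  0.087     ] [ 0.53996567 -0.07472452  0.087     ]
plugs [0.51824932 0.20428472 0.082     ] [0.52002923 0.2803465  0.082     ]
rackcorners [[0.549, 0.323], [0.562, 0.094], [0.494, 0.09], [0.48, 0.32]]
[[0.622, -0.103], [0.595, -0.186], [0.511, -0.158]]
```

```bash
cat >> h.py <<'E'
from scipy.spatial.transform import Rotation as Ro
def tgt(p,yaw):
    # tool x down, tool y = (cos yaw, sin yaw,0)
    x=np.array([0,0,-1.]);y=np.array([np.cos(yaw),np.sin(yaw),0]);z=np.cross(x,y)
    return np.array(p,float),Ro.from_matrix(np.c_[x,y,z])
def rem(p,yaw,n=5,step=.05):
    s=ctrl.get_state(); P=np.array(s['eef_pos']);R=Ro.from_quat(s['tcp_rot'])
    T,Q=tgt(p,yaw); print('t',round(s['time'],2),'pos',P.round(4),'jaw yaw deg',np.degrees(np.arctan2(*R.as_matrix()[[1,0],1])).round(2),'tilt',(R.as_matrix()[:,0]).round(4),'F',np.round(s['contact_force'],1),'op',round(s['opening'],3),'q',s['qpos'].round(2))
    print('total local shift/50mm',(R.inv().apply(T-P)/.05).round(2),'turn',np.degrees((R.inv()*Q).as_rotvec()).round(1))
    for i in range(n):
        d=T-P; k=min(1,step*.999/max(1e-9,np.linalg.norm(d))); r=(R.inv()*Q).as_rotvec(); kr=min(1,np.radians(8.5)/max(1e-9,np.linalg.norm(r)))
        print('[',(R.inv().apply(d*k)/.05).round(2).tolist(),',',np.degrees(r*kr).round(1).tolist(),']')
        P=P+d*k; R=R*Ro.from_rotvec(r*kr)
E
python3 - <<'E'
from h import *
# jaw direction perpendicular to row
row=np.array([.013,-.229]); print(np.degrees(np.arctan2(row[0],-row[1])))
rem((.528,.134,.2),np.radians(3.3)+0)
rem((.528,.134,.2),np.radians(183.3),1)
E
```

```text
3.2491115607206895
t 0.1 pos [0.2182 0.6381 0.2043] jaw yaw deg 71.11 tilt [-0.001  -0.0019 -1.    ] F [-0.8  0.3  0.3] op 1.004 q [ 1.09  0.29  1.58  0.    1.28 -0.15]
total local shift/50mm [ 0.1  -7.53  9.13] turn [67.8  0.1  0.1]
[ [0.01, -0.64, 0.77] , [8.5, 0.0, 0.0] ]
[ [0.01, -0.52, 0.86] , [8.5, 0.0, 0.0] ]
[ [0.01, -0.38, 0.92] , [8.5, 0.0, 0.0] ]
[ [0.01, -0.24, 0.97] , [8.5, 0.0, 0.0] ]
[ [0.01, -0.1, 0.99] , [8.5, 0.0, 0.0] ]
t 0.1 pos [0.2182 0.6381 0.2043] jaw yaw deg 71.11 tilt [-0.001  -0.0019 -1.    ] F [-0.8  0.3  0.3] op 1.004 q [ 1.09  0.29  1.58  0.    1.28 -0.15]
total local shift/50mm [ 0.1  -7.53  9.13] turn [-1.122e+02 -1.000e-01  1.000e-01]
[ [0.01, -0.64, 0.77] , [-8.5, -0.0, 0.0] ]
```

Request:
{"op": "drive_tool", "data": {"series": [[[0.01,-0.64,0.77],[8.5,0,0]],[[0.01,-0.52,0.85],[8.5,0,0]],[[0.01,-0.38,0.92],[8.5,0,0]],[[0.01,-0.24,0.96],[8.5,0,0]],[[0.01,-0.1,0.99],[8.5,0,0]]], "grip": 1}}

```text
time: 0.6
eef_pos: [0.3441, 0.4239, 0.1975]
tcp_rot: [0.361, 0.607, -0.366, 0.606]
contact_force: [0.9, 0.2, -0.2]
opening: 1.002
```

```bash
python3 -c "
from h import *
rem((.528,.134,.2),np.radians(3.3))"
```

```text
t 0.6 pos [0.3441 0.4239 0.1975] jaw yaw deg 28.08 tilt [-0.0046 -0.005  -1.    ] F [ 0.9  0.2 -0.2] op 1.002 q [ 0.7   0.01  1.9  -0.    1.24  0.21]
total local shift/50mm [-0.04  0.52  6.85] turn [24.8  0.2  0.3]
[ [-0.01, 0.08, 1.0] , [8.5, 0.1, 0.1] ]
[ [-0.01, 0.22, 0.97] , [8.5, 0.1, 0.1] ]
[ [-0.01, 0.36, 0.93] , [7.8, 0.1, 0.1] ]
[ [-0.01, 0.49, 0.87] , [0.0, 0.0, 0.0] ]
[ [-0.01, 0.49, 0.87] , [0.0, 0.0, 0.0] ]
```

Request:
{"op": "drive_tool", "data": {"series": [[[-0.02,0.08,0.99],[8.5,0.1,0.1]],[[-0.02,0.22,0.96],[8.5,0.1,0.1]],[[-0.01,0.36,0.92],[7.8,0.1,0.1]],[[-0.01,0.49,0.87],[0,0,0]],[[-0.01,0.49,0.87],[0,0,0]]]}}

```text
time: 1.1
eef_pos: [0.4744, 0.2106, 0.1988]
tcp_rot: [0.488, 0.512, -0.489, 0.51]
contact_force: [0.9, 0.8, 0.6]
opening: 1.0
```

```bash
python3 -c "
from h import *
rem((.528,.134,.16),np.radians(3.3))"
```

```text
t 1.1 pos [0.4744 0.2106 0.1988] jaw yaw deg 2.6 tilt [-3.1e-03  5.0e-04 -1.0e+00] F [0.9 0.8 0.6] op 1.0 q [ 0.22 -0.05  1.96  0.    1.24  0.18]
total local shift/50mm [0.77 1.   1.58] turn [-0.7 -0.   0.2]
[ [0.38, 0.5, 0.78] , [-0.7, -0.0, 0.2] ]
[ [0.38, 0.48, 0.79] , [0.0, -0.0, 0.0] ]
[ [0.01, 0.01, 0.02] , [0.0, -0.0, 0.0] ]
[ [0.0, 0.0, 0.0] , [0.0, -0.0, 0.0] ]
[ [0.0, 0.0, 0.0] , [0.0, -0.0, 0.0] ]
```

Request:
{"op": "drive_tool", "data": {"series": [[[0.3,0.5,0.78],[-0.6,0,0.1]],[[0.3,0.4,0.7],[0,0,0]],[[0,0.1,0.1],[0,0,0]]], "grip": 0.1}}

```text
time: 1.4
eef_pos: [0.5313, 0.1269, 0.168]
tcp_rot: [0.487, 0.512, -0.487, 0.512]
contact_force: [0.3, 0.3, -0.2]
opening: 0.552
```

```bash
python3 -c "
from h import *
rem((.528,.134,.12),np.radians(3.3),3)"
```

```text
t 1.4 pos [0.5313 0.1269 0.168 ] jaw yaw deg 2.87 tilt [ 5.e-04  1.e-04 -1.e+00] F [ 0.3  0.3 -0.2] op 0.552 q [ 0.05  0.04  1.93  0.    1.17 -0.  ]
total local shift/50mm [ 0.96 -0.06 -0.14] turn [-0.4 -0.  -0. ]
[ [0.96, -0.06, -0.14] , [-0.4, -0.0, -0.0] ]
[ [0.0, 0.0, 0.0] , [-0.0, 0.0, 0.0] ]
[ [0.0, 0.0, 0.0] , [-0.0, 0.0, 0.0] ]
```

Request:
{"op": "drive_tool", "data": {"series": [[[0.6,-0.06,-0.12],[-0.4,0,0]],[[0,0,0],[0,0,0]]]}}

```text
time: 1.6
eef_pos: [0.5285, 0.1313, 0.137]
tcp_rot: [0.486, 0.513, -0.487, 0.513]
contact_force: [-0.9, 0.4, -0.9]
opening: 0.549
```

```bash
cat >> h.py <<'E'
def crop(n,u,v,w=20,h=20,s=12,out=None):
    im=load(n)['img'][:,:,::-1]; u0,v0=int(u-w),int(v-h)
    c=cv2.resize(im[v0:v0+2*h,u0:u0+2*w],None,fx=s,fy=s,interpolation=cv2.INTER_CUBIC)
    for k in range(0,2*w,8): cv2.putText(c,str(u0+k),(k*s,10),0,.35,(0,0,255),1);c[:,k*s]=c[:,k*s]//2
    for k in range(0,2*h,8): cv2.putText(c,str(v0+k),(0,k*s+10),0,.35,(0,0,255),1);c[k*s]=c[k*s]//2
    if out: cv2.imwrite(out,c)
    return c
E
python3 -c "
from h import *
rem((.528,.134,.066),np.radians(3.3),3)
snap('side');d=load('side')
crop('side',272,160,32,24,12,'pics/s1.png')
P=ctrl.get_state()['eef_pos']
print('tcp px',proj(d,P), 'tip11',proj(d,P-[0,0,.011]),proj(d,P-[.023,0,.011]),proj(d,P+[.023,0,-.011]))"
```

```text
t 1.6 pos [0.5285 0.1313 0.137 ] jaw yaw deg 3.05 tilt [-8.e-04  5.e-04 -1.e+00] F [-0.9  0.4 -0.9] op 0.549 q [0.06 0.07 1.96 0.   1.12 0.  ]
total local shift/50mm [ 1.42 -0.01 -0.05] turn [-0.3 -0.   0. ]
[ [1.0, -0.0, -0.04] , [-0.3, -0.0, 0.0] ]
[ [0.42, -0.0, -0.02] , [-0.0, 0.0, -0.0] ]
[ [0.0, 0.0, 0.0] , [0.0, 0.0, 0.0] ]
tcp px (np.float64(274.5422756999436), np.float64(154.81611646412247)) tip11 (np.float64(274.4293856804299), np.float64(158.51761512213986)) (np.float64(265.3260238931587), np.float64(158.98364747257278)) (np.float64(283.5028280151314), np.float64(158.05411952436688))
```

View pics/s1.png

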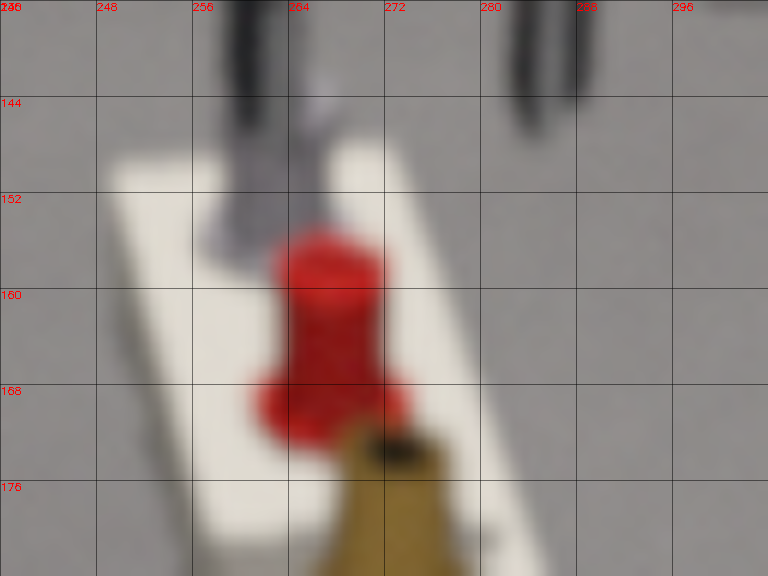

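```bash
python3 -c "
from h import *
crop('side',275,125,40,30,10,'pics/s2.png')
snap('top');d=load('top')
P=ctrl.get_state()['eef_pos'];u=proj(d,P);print(u,P)
crop('top',u[0],u[1],40,30,10,'pics/t2.png')"
```

```text
(np.float64(216.26870164428456), np.float64(153.39778042746968)) [0.53230076 0.13183737 0.14229425]
```

View pics/s2.png

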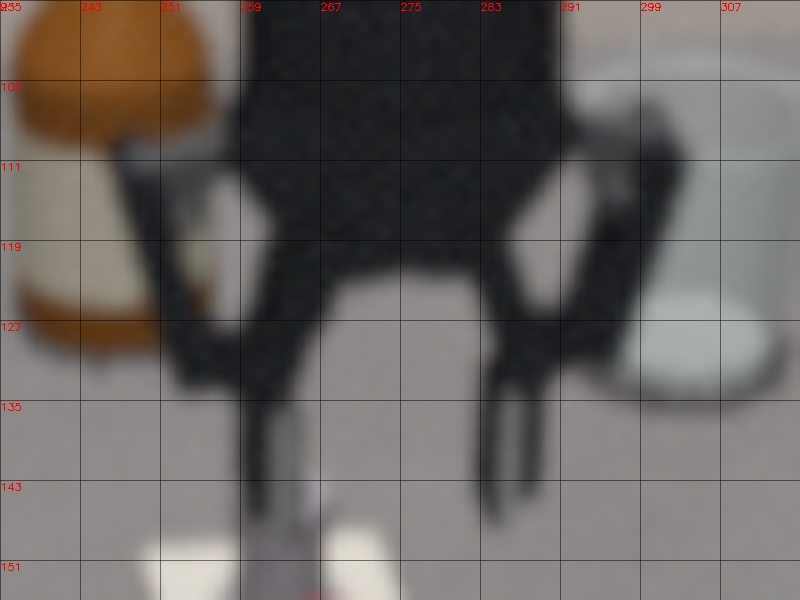

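View pics/t2.png

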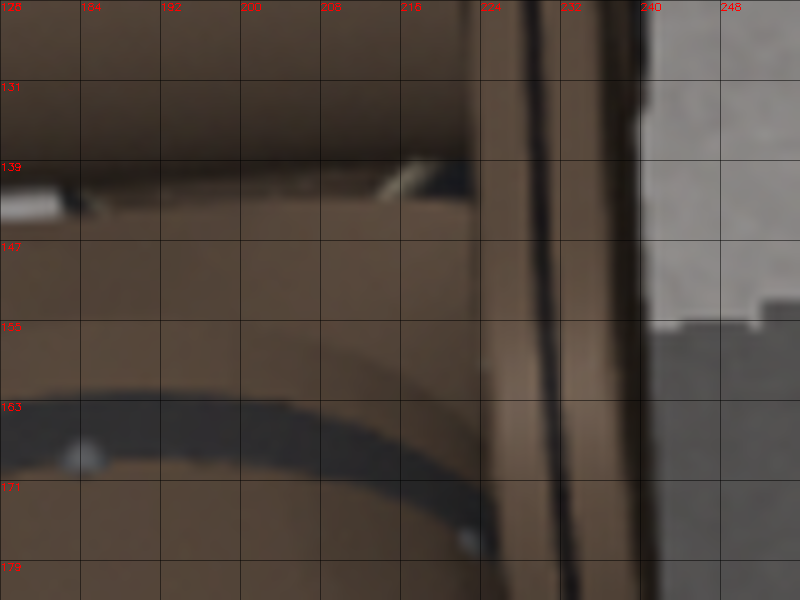

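```bash
python3 -c "
from h import *
d=snap('side');s=ctrl.get_state()
print(s['time'],s['eef_pos'],s['qpos'],s['dq'])
print('start tcp px(800)',np.array(proj(d,[.218,.638,.204]))/.64)
P=np.array(s['eef_pos'])
for dz in (-.011,.008,.062): print(dz,proj(d,P+[0,0,dz]))
for u,v in((283.5,146.5),(260,146.5)):
  o,r=ray(d,u,v); print(o+r*(.132-o[1])/r[1])
o,r=ray(d,275,121); print('body',o+r*(.132-.038-o[1])/r[1])
print(ctrl.get_state()['eef_pos'])
"
```

```text
1.75 [0.53293601 0.13203236 0.14328614] [5.78959907e-02 6.35108085e-02 1.95033350e+00 2.97440271e-04
 1.11621405e+00 3.22666729e-03] [ 0.00279955 -0.01009773 -0.01199103  0.00135909 -0.0050022   0.00047742]
start tcp px(800) [253.9523689   97.01435371]
-0.011 (np.float64(275.1914538851492), np.float64(157.3932916120493))
0.008 (np.float64(275.39577213521136), np.float64(150.95091396625966))
0.062 (np.float64(275.9993559158577), np.float64(131.8514670486858))
[0.55277104 0.132      0.16307137]
[0.49446062 0.132      0.16638406]
body [0.52428365 0.094      0.25502439]
[0.53293601 0.13203236 0.14328614]
```

Request:
{"op": "drive_tool", "data": {"series": [[[0.5,-0.05,-0.05],[0,0,0]],[[0.5,-0.05,-0.03],[-0.3,0,0]],[[0,0,0],[0,0,0]]]}}

```text
time: 2.05
eef_pos: [0.5324, 0.1383, 0.0995]
tcp_rot: [0.49, 0.51, -0.478, 0.521]
contact_force: [-0.3, -0.2, 0.2]
opening: 0.546
```

```bash
python3 -c "
from h import *
d=snap('side')
rem((.528,.134,.066),np.radians(3.3),1)
crop('side',275,160,32,24,12,'pics/s3.png')
"
```

```text
t 2.1 pos [0.5341 0.1384 0.1016] jaw yaw deg 3.62 tilt [ 0.0278  0.0023 -0.9996] F [-0.2  0.   0.8] op 0.55 q [0.07 0.11 1.98 0.   1.02 0.01]
total local shift/50mm [ 0.71 -0.15  0.08] turn [ 0.3 -0.  -1.6]
[ [0.71, -0.15, 0.08] , [0.3, -0.0, -1.6] ]
```

View pics/s3.png

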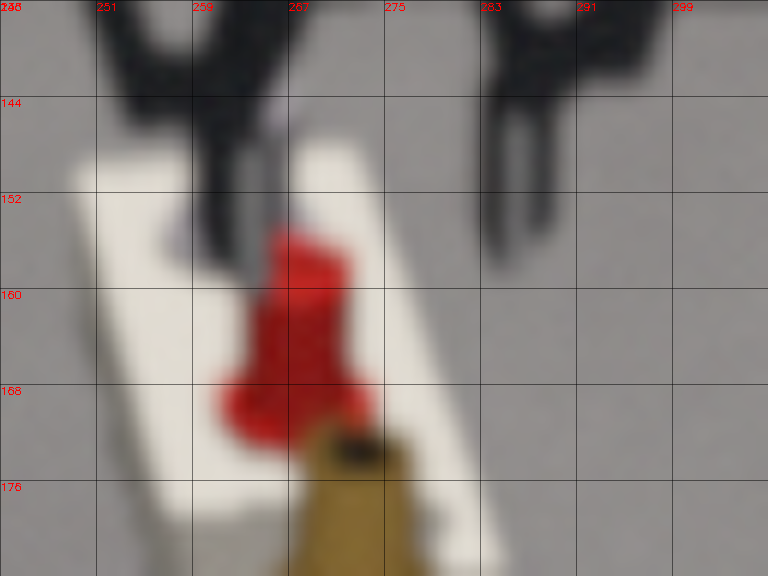

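```bash
python3 -c "
from h import *
t=snap('top');s=load('side')
P=ctrl.get_state()['eef_pos']
a=t['img'][:,:,::-1].copy();b=s['img'][:,:,::-1].copy()
for h in(0,.1,.2,.3):
  for d,im in((t,a),(s,b)): cv2.circle(im,tuple(int(round(x)) for x in proj(d,P+[0,0,h])),2,(0,0,255),-1)
cv2.imwrite('pics/ta.png',a);cv2.imwrite('pics/sa.png',b)
"
```

```text
(no output)
```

View pics/ta.png

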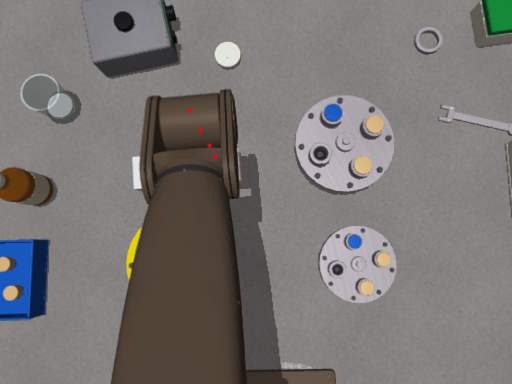

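View pics/sa.png

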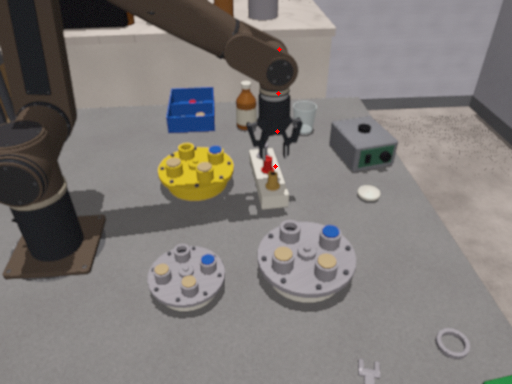

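Request:
{"op": "drive_tool", "data": {"series": [[[0.1,-0.12,0.08],[0.3,0,-1.6]],[[0.3,0,0],[0,0,0]],[[0.2,0,0],[0,0,0]]]}}

```text
time: 2.45
eef_pos: [0.5338, 0.1343, 0.0776]
tcp_rot: [0.489, 0.511, -0.482, 0.517]
contact_force: [0.5, 0.2, -0.3]
opening: 0.549
```

```bash
python3 -c "
from h import *
d=snap('side')
rem((.528,.134,.066),np.radians(3.3),1)
crop('side',275,164,32,24,12,'pics/s4.png')
"
```

```text
t 2.5 pos [0.5329 0.1341 0.0759] jaw yaw deg 3.32 tilt [ 0.0096  0.001  -1.    ] F [-0.7 -0.6 -1.4] op 0.554 q [0.06 0.15 1.99 0.   0.99 0.  ]
total local shift/50mm [ 0.2 -0.1 -0. ] turn [ 0.  -0.  -0.6]
[ [0.2, -0.1, -0.0] , [0.0, -0.0, -0.6] ]
```

View pics/s4.png

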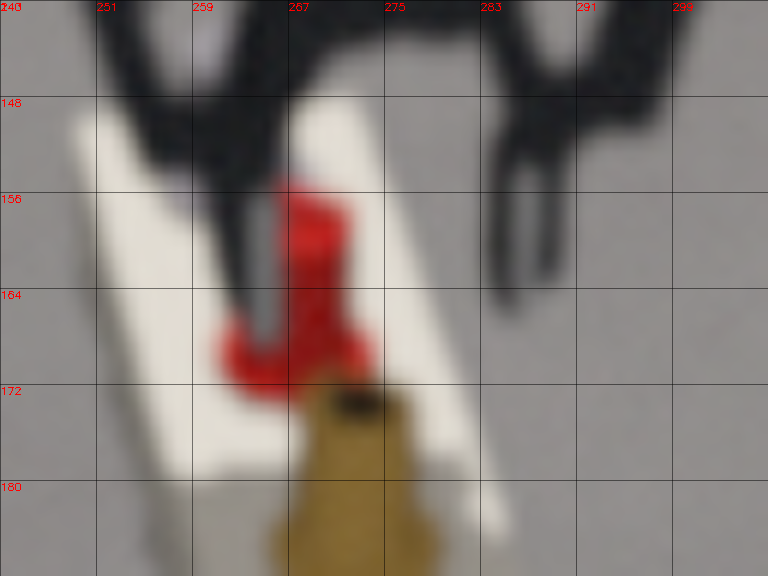

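Request:
{"op": "drive_tool", "data": {"series": [[[0.15,-0.11,0],[0,0,-0.6]],[[0.15,0,0],[0,0,0]],[[0.05,0,0],[0,0,0]]]}}

```text
time: 2.8
eef_pos: [0.5264, 0.1335, 0.056]
tcp_rot: [0.485, 0.515, -0.486, 0.513]
contact_force: [-0.1, -0.0, -0.8]
opening: 0.549
```

```bash
python3 -c "
from h import *
d=snap('side')
rem((.528,.134,.058),np.radians(3.3),1)
crop('side',275,170,32,24,12,'pics/s5.png')
"
```

```text
t 2.85 pos [0.5261 0.1335 0.0558] jaw yaw deg 3.29 tilt [-4.3e-03  2.0e-04 -1.0e+00] F [ 0.1  0.1 -0.5] op 0.547 q [0.06 0.18 2.01 0.   0.96 0.  ]
total local shift/50mm [-0.04  0.04 -0.01] turn [-0.  -0.   0.2]
[ [-0.04, 0.04, -0.01] , [-0.0, -0.0, 0.2] ]
```

View pics/s5.png

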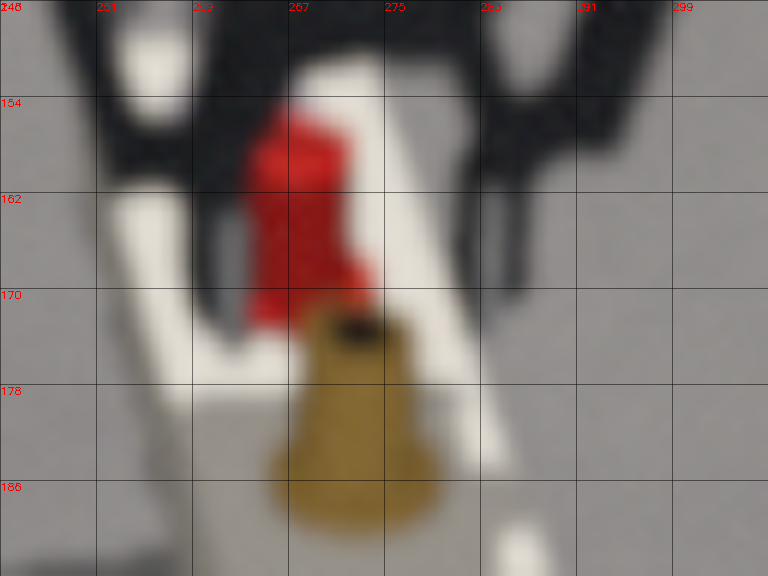

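Request:
{"op": "drive_tool", "data": {"series": [[[-0.04,0.02,0],[0,0,0.2]],[[0,0,0],[0,0,0]],[[0,0,0],[0,0,0]]], "grip": -0.2, "newtons": 20}}

```text
time: 3.15
eef_pos: [0.5276, 0.1337, 0.0581]
tcp_rot: [0.486, 0.514, -0.485, 0.514]
contact_force: [0.2, -0.2, 0.0]
opening: 0.402
```

```bash
python3 -c "
from h import *
d=snap('side')
rem((.528,.134,.058),np.radians(3.3),1)
crop('side',275,170,32,24,12,'pics/s6.png')
"
```

```text
t 3.2 pos [0.5277 0.1337 0.0582] jaw yaw deg 3.29 tilt [ 2.e-04  5.e-04 -1.e+00] F [0.1 0.  0.5] op 0.398 q [0.06 0.17 2.   0.   0.96 0.  ]
total local shift/50mm [ 0.    0.01 -0.01] turn [-0. -0. -0.]
[ [0.0, 0.01, -0.01] , [-0.0, -0.0, -0.0] ]
```

View pics/s6.png

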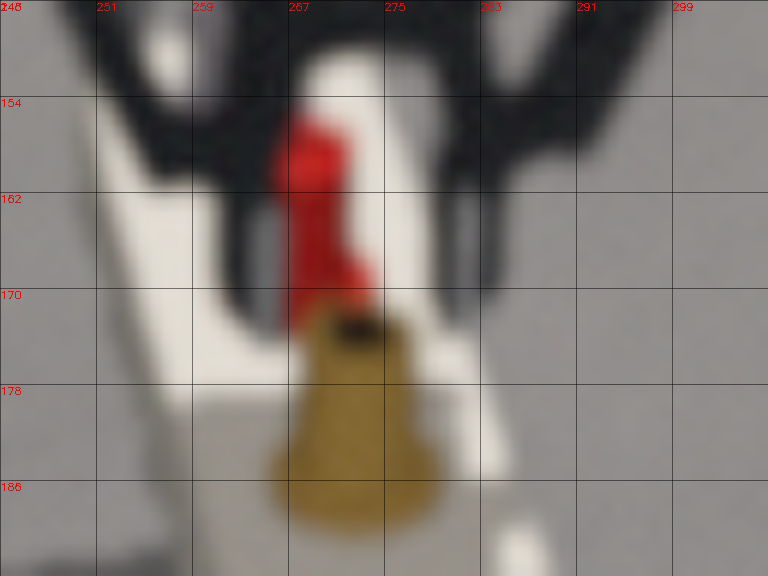

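Request:
{"op": "drive_tool", "data": {"series": [[[0.05,0.01,0],[0,0,0]],[[0.05,0,0],[0,0,0]]]}}

```text
time: 3.4
eef_pos: [0.529, 0.1338, 0.054]
tcp_rot: [0.486, 0.514, -0.485, 0.515]
contact_force: [-0.3, 0.4, -0.2]
opening: 0.4
```

Request:
{"op": "drive_tool", "data": {"series": [[[0.1,-0.02,0],[0,0,0]],[[0.1,0,0],[0,0,0]],[[0,0,0],[0,0,0]]]}}

```text
time: 3.7
eef_pos: [0.5275, 0.1337, 0.0425]
tcp_rot: [0.486, 0.514, -0.485, 0.514]
contact_force: [-1.0, -0.2, -0.3]
opening: 0.402
```

```bash
python3 -c "
from h import *
d=snap('side')
rem((.528,.134,.04),np.radians(3.3),1)
crop('side',275,170,32,24,12,'pics/s7.png')
"
```

```text
t 3.75 pos [0.5277 0.1337 0.0428] jaw yaw deg 3.3 tilt [ 1.8e-03  6.0e-04 -1.0e+00] F [0.6 0.6 0.5] op 0.402 q [0.06 0.2  2.01 0.   0.93 0.  ]
total local shift/50mm [ 0.06  0.01 -0.01] turn [-0.  -0.  -0.1]
[ [0.06, 0.01, -0.01] , [-0.0, -0.0, -0.1] ]
```

View pics/s7.png

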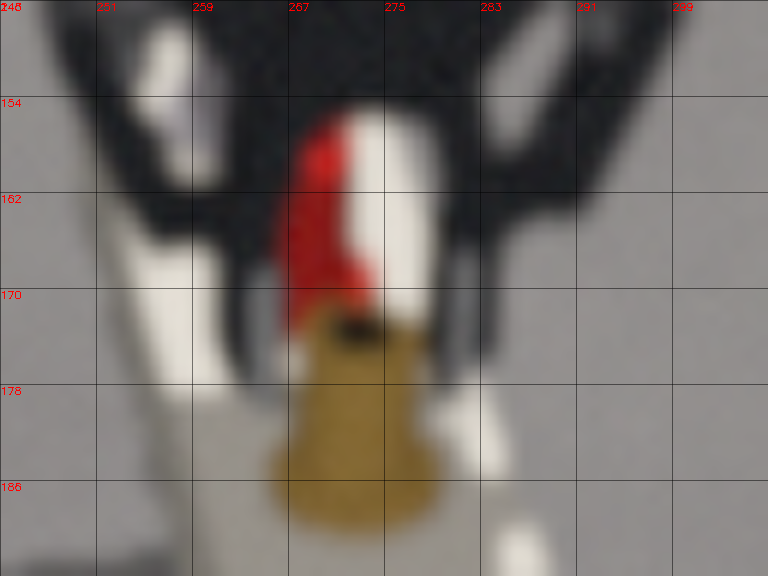

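Request:
{"op": "drive_tool", "data": {"series": [[[0.08,0,0],[0,0,-0.1]],[[0.08,0,0],[0,0,0]],[[0.04,0,0],[0,0,0]],[[0,0,0],[0,0,0]]]}}

```text
time: 4.15
eef_pos: [0.5278, 0.1337, 0.0319]
tcp_rot: [0.486, 0.514, -0.485, 0.514]
contact_force: [0.4, 0.5, -0.2]
opening: 0.399
```

```bash
python3 -c "
from h import *
d=snap('side')
rem((.528,.134,.03),np.radians(3.3),1)
crop('side',275,170,32,24,12,'pics/s8.png')
"
```

```text
t 4.2 pos [0.5279 0.1337 0.0321] jaw yaw deg 3.3 tilt [ 2.e-04  5.e-04 -1.e+00] F [-0.1  0.4 -1. ] op 0.399 q [0.06 0.21 2.01 0.   0.91 0.  ]
total local shift/50mm [ 0.04  0.   -0.01] turn [-0. -0. -0.]
[ [0.04, 0.0, -0.01] , [-0.0, -0.0, -0.0] ]
```

View pics/s8.png

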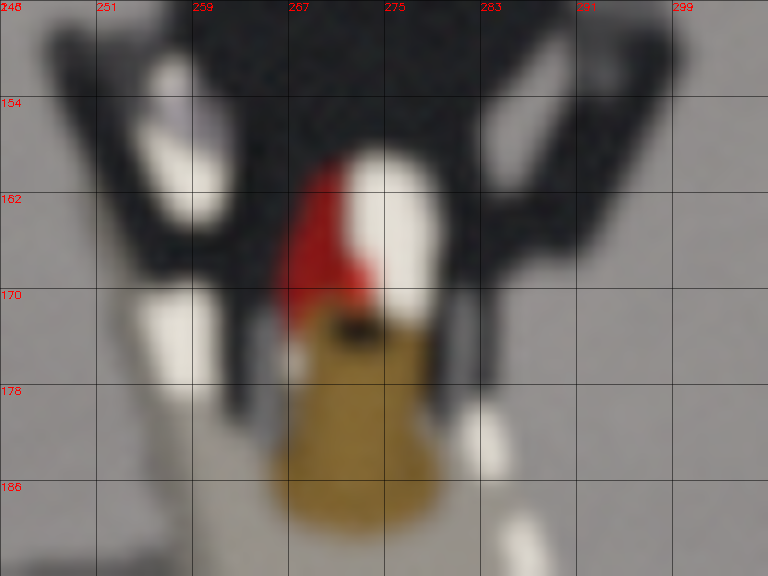

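Request:
{"op": "drive_tool", "data": {"series": [[[0.07,0,0],[0,0,0]],[[0,0,0],[0,0,0]],[[0,0,0],[0,0,0]],[[0,0,0],[0,0,0]],[[0,0,0],[0,0,0]]], "grip": -1, "newtons": 70}}

```text
time: 4.7
eef_pos: [0.5288, 0.1338, 0.0313]
tcp_rot: [0.485, 0.514, -0.485, 0.514]
contact_force: [-0.5, 0.1, 1.0]
opening: 0.303
```

```bash
python3 -c "
from h import *
d=snap('side')
rem((.528,.134,.08),np.radians(3.3),3)
crop('side',275,170,32,24,12,'pics/s9.png')
"
```

```text
t 4.75 pos [0.5287 0.1338 0.0312] jaw yaw deg 3.32 tilt [ 2.e-04  4.e-04 -1.e+00] F [-0.2  0.4  0.6] op 0.3 q [0.06 0.22 2.01 0.   0.91 0.  ]
total local shift/50mm [-0.98 -0.01 -0.  ] turn [ 0. -0. -0.]
[ [-0.98, -0.01, -0.0] , [0.0, -0.0, -0.0] ]
[ [0.0, 0.0, 0.0] , [-0.0, 0.0, -0.0] ]
[ [0.0, 0.0, 0.0] , [0.0, 0.0, -0.0] ]
```

View pics/s9.png

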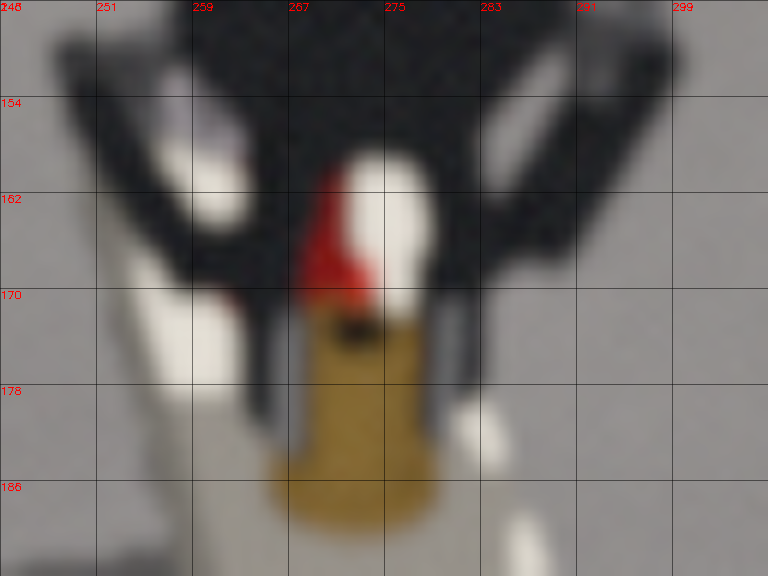

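Request:
{"op": "drive_tool", "data": {"series": [[[-0.4,0,0],[0,0,0]],[[-0.8,0,0],[0,0,0]],[[-0.8,0,0],[0,0,0]],[[-0.4,0,0],[0,0,0]],[[0,0,0],[0,0,0]]]}}

```text
time: 5.25
eef_pos: [0.5254, 0.1334, 0.1496]
tcp_rot: [0.483, 0.516, -0.488, 0.512]
contact_force: [-0.4, 0.2, -2.4]
opening: 0.303
```

```bash
python3 -c "
from h import *
d=snap('side')
rem((.540,-.075,.145),np.radians(3.3),5)
crop('side',275,155,32,24,12,'pics/s10.png')
"
```

```text
t 5.3 pos [0.5246 0.1334 0.1479] jaw yaw deg 3.3 tilt [-1.130e-02 -4.000e-04 -9.999e-01] F [ 0.8 -0.4 -1.6] op 0.3 q [0.06 0.05 1.95 0.   1.15 0.  ]
total local shift/50mm [0.06 0.07 4.18] turn [-0.  -0.   0.6]
[ [0.01, 0.02, 1.0] , [-0.0, -0.0, 0.6] ]
[ [0.01, 0.02, 1.0] , [0.0, -0.0, 0.0] ]
[ [0.01, 0.02, 1.0] , [0.0, -0.0, 0.0] ]
[ [0.01, 0.02, 1.0] , [0.0, -0.0, 0.0] ]
[ [0.0, 0.0, 0.18] , [0.0, -0.0, 0.0] ]
```

View pics/s10.png

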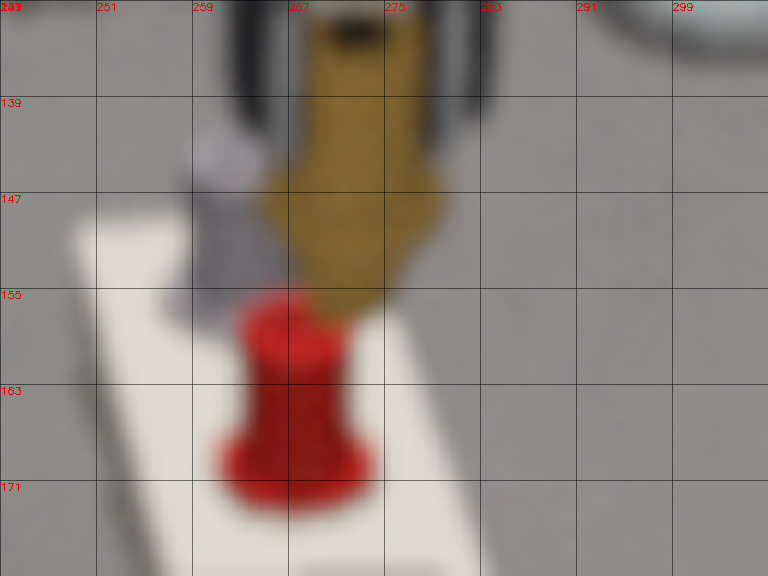

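Request:
{"op": "drive_tool", "data": {"series": [[[0,0.02,0.6],[0,0,0.6]],[[0,0.02,0.9],[0,0,0]],[[0,0.02,0.9],[0,0,0]],[[0,0.02,0.9],[0,0,0]],[[0,0.02,0.4],[0,0,0]]]}}

```text
time: 5.8
eef_pos: [0.5339, -0.0526, 0.1348]
tcp_rot: [0.48, 0.522, -0.487, 0.51]
contact_force: [0.0, 0.4, -3.1]
opening: 0.303
```

```bash
python3 -c "
from h import *
rem((.540,-.075,.140),np.radians(3.3),5)
"
```

```text
t 5.8 pos [ 0.5339 -0.0526  0.1348] jaw yaw deg 3.75 tilt [-0.0177  0.0042 -0.9998] F [ 0.   0.4 -3.1] op 0.303 q [-0.29  0.06  1.97 -0.    1.13 -0.35]
total local shift/50mm [-0.11  0.09  0.45] turn [ 0.5 -0.3  1. ]
[ [-0.11, 0.09, 0.45] , [0.5, -0.3, 1.0] ]
[ [0.0, 0.0, 0.0] , [-0.0, 0.0, 0.0] ]
[ [0.0, 0.0, 0.0] , [-0.0, 0.0, 0.0] ]
[ [0.0, 0.0, 0.0] , [-0.0, 0.0, 0.0] ]
[ [0.0, 0.0, 0.0] , [-0.0, 0.0, 0.0] ]
```

Request:
{"op": "drive_tool", "data": {"series": [[[-0.08,0.09,0.4],[0.5,-0.3,1.0]],[[0,0,0.05],[0,0,0]],[[0,0,0],[0,0,0]]]}}

```text
time: 6.1
eef_pos: [0.5353, -0.0775, 0.13]
tcp_rot: [0.485, 0.517, -0.489, 0.508]
contact_force: [0.4, 0.1, -3.2]
opening: 0.303
```

```bash
python3 -c "
from h import *
d=snap('side')
rem((.5405,-.075,.1226),np.radians(3.3),2)
crop('side',290,210,32,24,12,'pics/s11.png')
for z in (.087,): print(proj(d,[.54,-.075,z]))
"
```

```text
t 6.15 pos [ 0.5352 -0.0771  0.1299] jaw yaw deg 2.94 tilt [-0.0131  0.0042 -0.9999] F [-0.  -0.  -2.2] op 0.305 q [-0.33  0.08  1.96 -0.    1.12 -0.38]
total local shift/50mm [ 0.14  0.11 -0.04] turn [-0.4 -0.3  0.7]
[ [0.14, 0.11, -0.04] , [-0.4, -0.3, 0.7] ]
[ [0.0, 0.0, 0.0] , [0.0, 0.0, 0.0] ]
(np.float64(290.03532354279577), np.float64(226.1840132043385))
```

View pics/s11.png

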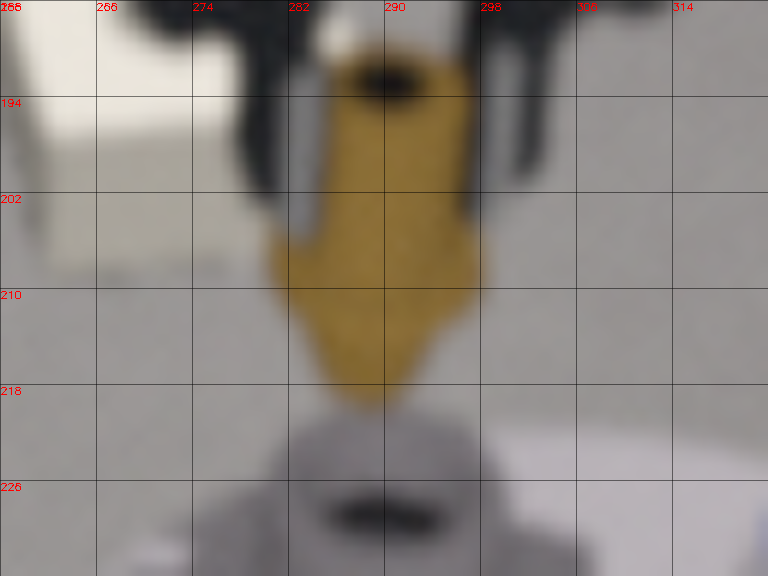

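Request:
{"op": "drive_tool", "data": {"series": [[[0,0.11,-0.04],[0.3,-0.3,0.8]],[[0,0,0],[0,0,0]]]}}

```text
time: 6.35
eef_pos: [0.5399, -0.0726, 0.128]
tcp_rot: [0.488, 0.512, -0.488, 0.511]
contact_force: [-0.1, -0.2, -2.5]
opening: 0.304
```

```bash
python3 -c "
from h import *
d=load('side'); print('hole then',onz(d,290.3,192.6,.1807))
rem((.5405,-.075,.1226),np.radians(3.3),2)
"
```

```text
hole then [ 0.53577298 -0.07606787  0.1807    ]
t 6.35 pos [ 0.5399 -0.0726  0.128 ] jaw yaw deg 2.71 tilt [-7.e-04  1.e-03 -1.e+00] F [-0.1 -0.2 -2.5] op 0.304 q [-0.32  0.08  1.96  0.    1.1  -0.37]
total local shift/50mm [0.11 0.01 0.05] turn [-0.6 -0.1  0. ]
[ [0.11, 0.01, 0.05] , [-0.6, -0.1, 0.0] ]
[ [0.0, 0.0, 0.0] , [-0.0, 0.0, 0.0] ]
```

Request:
{"op": "drive_tool", "data": {"series": [[[0.1,0.01,0.05],[-0.5,0,0]],[[0.15,0,0],[0,0,0]],[[0,0,0],[0,0,0]]]}}

```text
time: 6.65
eef_pos: [0.5404, -0.0731, 0.1143]
tcp_rot: [0.485, 0.515, -0.485, 0.514]
contact_force: [-0.8, 0.3, -3.4]
opening: 0.307
```

```bash
python3 -c "
from h import *
d=snap('side')
rem((.5405,-.075,.096),np.radians(3.3),2)
crop('side',290,216,32,24,12,'pics/s12.png')
"
```

```text
t 6.7 pos [ 0.5408 -0.0733  0.1149] jaw yaw deg 3.45 tilt [-1.e-04  1.e-03 -1.e+00] F [-0.3  0.1 -2.8] op 0.302 q [-0.32  0.1   1.97  0.    1.07 -0.38]
total local shift/50mm [ 0.38 -0.01  0.03] turn [ 0.1 -0.1  0. ]
[ [0.38, -0.01, 0.03] , [0.1, -0.1, 0.0] ]
[ [0.0, 0.0, 0.0] , [-0.0, 0.0, -0.0] ]
```

View pics/s12.png

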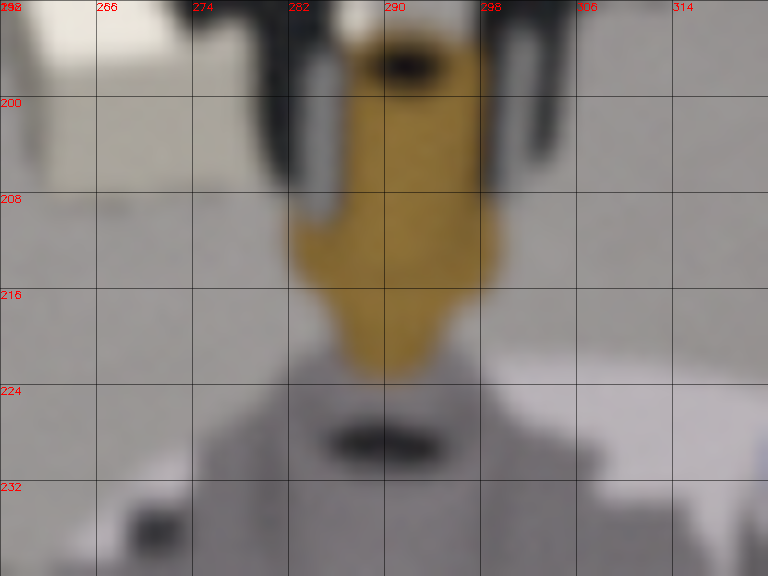

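Request:
{"op": "drive_tool", "data": {"series": [[[0.1,-0.01,0.04],[0,0,0]],[[0.1,0,0],[0,0,0]],[[0.1,0,0],[0,0,0]],[[0,0,0],[0,0,0]]]}}

```text
time: 7.1
eef_pos: [0.5406, -0.0756, 0.0989]
tcp_rot: [0.485, 0.515, -0.484, 0.515]
contact_force: [0.0, -0.2, -2.4]
opening: 0.304
```

```bash
python3 -c "
from h import *
d=snap('side')
rem((.5405,-.075,.09),np.radians(3.3),2)
crop('side',290,220,32,24,12,'pics/s13.png')
"
```

```text
t 7.15 pos [ 0.5409 -0.0757  0.0993] jaw yaw deg 3.44 tilt [ 1.3e-03  5.0e-04 -1.0e+00] F [ 0.5  0.  -2.1] op 0.305 q [-0.33  0.12  1.98  0.    1.04 -0.39]
total local shift/50mm [ 0.19 -0.01 -0.01] turn [ 0.1 -0.  -0.1]
[ [0.19, -0.01, -0.01] , [0.1, -0.0, -0.1] ]
[ [0.0, 0.0, 0.0] , [0.0, -0.0, 0.0] ]
```

View pics/s13.png

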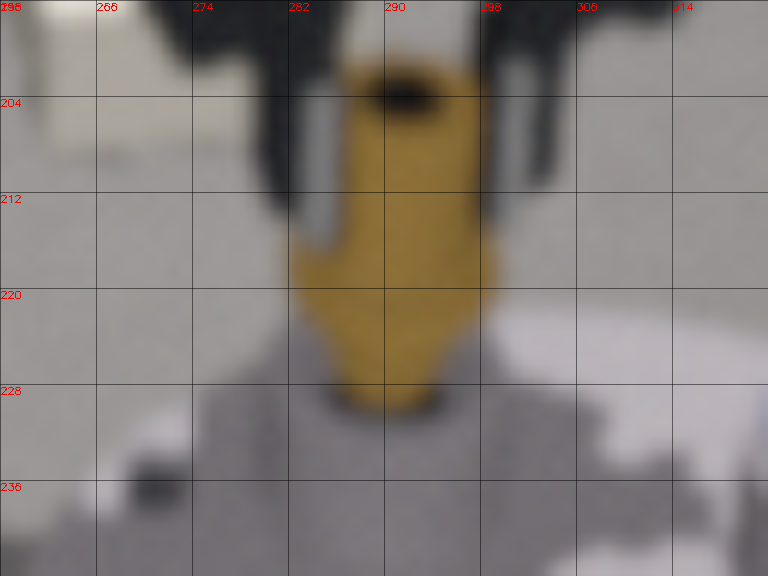

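Request:
{"op": "drive_tool", "data": {"series": [[[0.1,-0.01,-0.01],[0,0,0]],[[0.1,0,0],[0,0,0]],[[0,0,0],[0,0,0]]], "newtons": 100}}

```text
time: 7.45
eef_pos: [0.5407, -0.0753, 0.0889]
tcp_rot: [0.485, 0.514, -0.484, 0.515]
contact_force: [-1.4, 0.3, -2.2]
opening: 0.297
```

```bash
python3 -c "
from h import *
rem((.5405,-.075,.078),np.radians(3.3),1)
"
```

```text
t 7.45 pos [ 0.5407 -0.0753  0.0889] jaw yaw deg 3.43 tilt [ 2.1e-03  2.0e-04 -1.0e+00] F [-1.4  0.3 -2.2] op 0.297 q [-0.32  0.13  1.99  0.    1.02 -0.39]
total local shift/50mm [ 0.22 -0.   -0.01] turn [ 0.1 -0.  -0.1]
[ [0.22, -0.0, -0.01] , [0.1, -0.0, -0.1] ]
```

No lateral load, and the shank has gone in freely. Now I'll press.

Request:
{"op": "drive_tool", "data": {"series": [[[0.08,0,0],[0,0,-0.1]],[[0.08,0,0],[0,0,0]],[[0.06,0,0],[0,0,0]]]}}

```text
time: 7.75
eef_pos: [0.5412, -0.0756, 0.0805]
tcp_rot: [0.485, 0.515, -0.485, 0.515]
contact_force: [-2.0, -0.4, 5.3]
opening: 0.298
```

Request:
{"op": "drive_tool", "data": {"series": [[[0.06,-0.01,0],[0,0,0]],[[0.06,0,0],[0,0,0]]]}}

```text
time: 7.95
eef_pos: [0.5413, -0.0755, 0.0782]
tcp_rot: [0.484, 0.515, -0.485, 0.514]
contact_force: [-13.7, 3.6, 26.6]
opening: 0.294
```

```bash
python3 -c "
from h import *
d=snap('side')
rem((.5405,-.075,.077),np.radians(3.3),1)
crop('side',290,224,32,24,12,'pics/s14.png')
"
```

```text
t 8.0 pos [ 0.5412 -0.0756  0.0783] jaw yaw deg 3.48 tilt [-1.6e-03  2.0e-04 -1.0e+00] F [-10.7   2.5  18.7] op 0.294 q [-0.32  0.15  1.99 -0.    1.01 -0.38]
total local shift/50mm [ 0.03 -0.01 -0.01] turn [ 0.2 -0.   0.1]
[ [0.03, -0.01, -0.01] , [0.2, -0.0, 0.1] ]
```

View pics/s14.png

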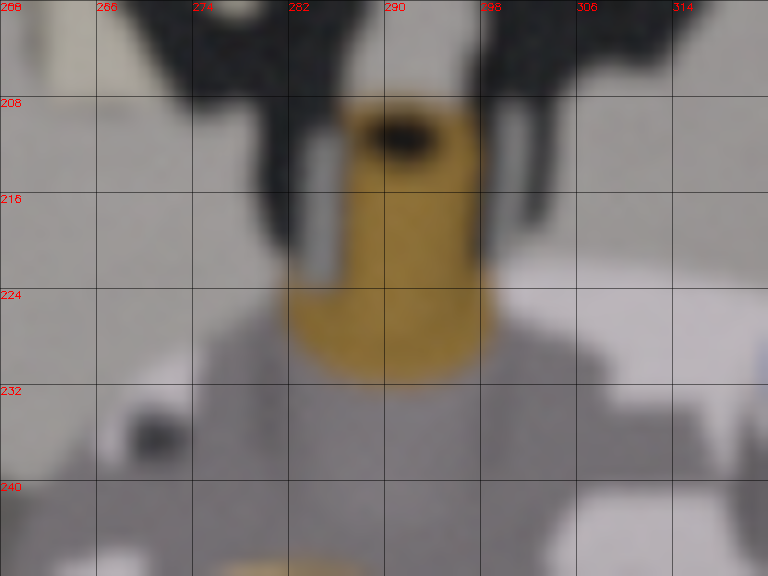

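Request:
{"op": "drive_tool", "data": {"series": [[[0.05,-0.01,0],[0,0,0]],[[0,0,0],[0,0,0]]]}}

```text
time: 8.2
eef_pos: [0.5418, -0.0757, 0.0786]
tcp_rot: [0.485, 0.515, -0.484, 0.515]
contact_force: [1.3, -0.4, -3.0]
opening: 0.296
```

```bash
python3 -c "
from h import *
d=snap('side'); print(ctrl.get_state()['contact_force'],ctrl.get_state()['eef_pos'])
for z in (.127,.129,.131,.133): print(z,proj(d,[.5405,-.075,z]))
"
```

```text
[ 0.74367061 -0.08981613 -2.23740175] [ 0.54181693 -0.07568307  0.07843045]
0.127 (np.float64(291.1870941961649), np.float64(212.1815945612508))
0.129 (np.float64(291.234581927863), np.float64(211.46198656977876))
0.131 (np.float64(291.2821913827492), np.float64(210.7403993093292))
0.133 (np.float64(291.32992299444345), np.float64(210.01682510683594))
```

Request:
{"op": "drive_tool", "data": {"series": [[[0.08,-0.01,0],[0,0,0]]]}}

```text
time: 8.35
eef_pos: [0.542, -0.0757, 0.0782]
tcp_rot: [0.484, 0.515, -0.484, 0.515]
contact_force: [-16.1, 5.9, 37.1]
opening: 0.296
```

Request:
{"op": "drive_tool", "data": {"series": [[[0,0,0],[0,0,0]]]}}

```text
time: 8.45
eef_pos: [0.5427, -0.0759, 0.0789]
tcp_rot: [0.485, 0.514, -0.484, 0.516]
contact_force: [0.1, -0.1, -3.0]
opening: 0.298
```

Request:
{"op": "drive_tool", "data": {"series": [[[0,0,0],[0,0,0]],[[0,0,0],[0,0,0]],[[0,0,0],[0,0,0]]], "grip": 0, "newtons": 20}}

```text
time: 8.75
eef_pos: [0.5433, -0.0762, 0.0776]
tcp_rot: [0.485, 0.514, -0.484, 0.516]
contact_force: [0.6, -0.4, -0.7]
opening: 0.501
```

```bash
python3 -c "
from h import *
d=snap('side')
rem((.5425,-.075,.2),np.radians(3.3),1)
crop('side',290,224,32,24,12,'pics/s15.png')
"
```

```text
t 8.8 pos [ 0.5432 -0.0762  0.0775] jaw yaw deg 3.49 tilt [ 0.0037 -0.001  -1.    ] F [ 1.  -1.1 -0.1] op 0.496 q [-0.32  0.15  1.99  0.    1.   -0.39]
total local shift/50mm [-2.45 -0.   -0.02] turn [ 0.2  0.1 -0.2]
[ [-1.0, -0.0, -0.01] , [0.2, 0.1, -0.2] ]
```

View pics/s15.png

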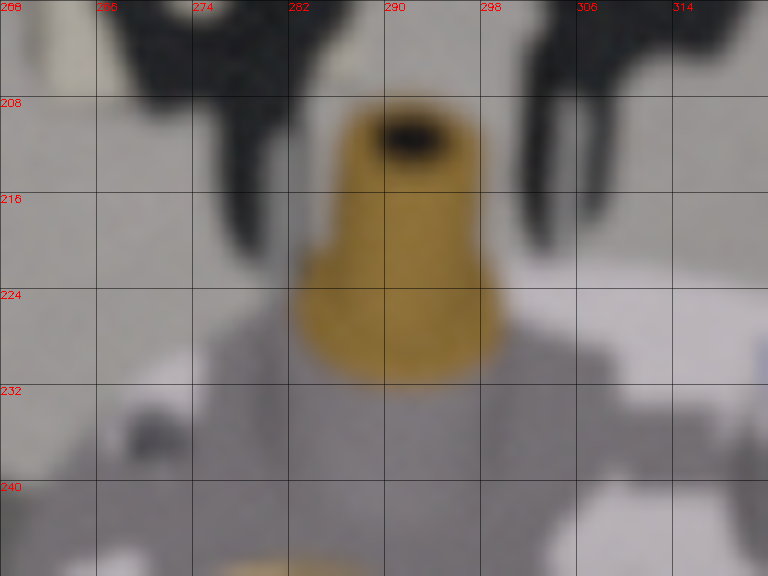

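Released and clear on both sides. I'll retreat straight up, then swing away toward +y.

Request:
{"op": "drive_tool", "data": {"series": [[[-0.3,0,0],[0,0,0]],[[-0.8,0,0],[0,0,0]],[[-0.9,0,0],[0,0,0]],[[-0.9,0,0],[0,0,0]],[[-0.3,0,0],[0,0,0]]]}}

```text
time: 9.3
eef_pos: [0.5401, -0.0754, 0.2413]
tcp_rot: [0.484, 0.517, -0.485, 0.513]
contact_force: [-0.1, -0.1, 0.2]
opening: 0.499
```

Request:
{"op": "drive_tool", "data": {"series": [[[0,-0.4,-0.8],[0,0,0]],[[0,-0.4,-0.9],[0,0,0]],[[0,-0.4,-0.9],[0,0,0]],[[0,-0.4,-0.9],[0,0,0]],[[0,0,-0.9],[0,0,0]]]}}

```text
time: 9.8
eef_pos: [0.4492, 0.1402, 0.2529]
tcp_rot: [0.491, 0.508, -0.484, 0.516]
contact_force: [1.3, -0.2, -0.3]
opening: 0.502
```

Request:
{"op": "drive_tool", "data": {"series": [[[0,0,-0.9],[0,0,0]],[[0,0,-0.9],[0,0,0]],[[0,0,-0.4],[0,0,0]],[[0,0,0],[0,0,0]],[[0,0,0],[0,0,0]]]}}

```text
time: 10.3
eef_pos: [0.4411, 0.2592, 0.2589]
tcp_rot: [0.492, 0.508, -0.479, 0.52]
contact_force: [-0.7, 0.4, 1.2]
opening: 0.496
```

```bash
python3 -c "
from h import *
s=ctrl.get_state();print(s['time'],s['eef_pos'],s['dq'].round(3),s['contact_force'])
snap('side');snap('top')
a=np.hstack([crop('side',290,224,24,24,8),crop('top',320,154,24,24,8)]);cv2.imwrite('pics/f1.png',a)
cv2.imwrite('pics/f2.png',load('side')['img'][:,:,::-1]);cv2.imwrite('pics/f3.png',load('top')['img'][:,:,::-1])
t=load('top')
for z in(.129,.139): print(z,proj(t,[.54,-.075,z]),proj(load('side'),[.54,-.075,z]))
print(proj(t,[.54,-.075,.093]))
"
```

```text
10.3 [0.4411179  0.25921953 0.25886987] [ 0.016 -0.003 -0.007  0.003  0.005  0.002] [-0.68834484  0.35246072  1.17867284]
0.129 (np.float64(323.00481375950494), np.float64(148.25342663055778)) (np.float64(291.00116687712045), np.float64(211.47618633390547))
0.139 (np.float64(323.727086098466), np.float64(147.11149733558202)) (np.float64(291.23884350354297), np.float64(207.84824585262405))
(np.float64(320.54417544525325), np.float64(152.14425366054326))
```

View pics/f1.png

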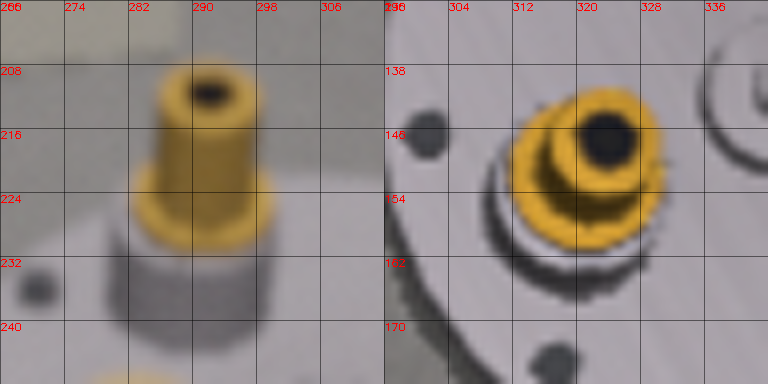

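View pics/f2.png

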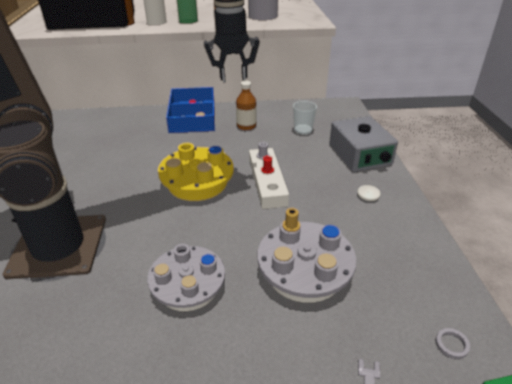

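View pics/f3.png

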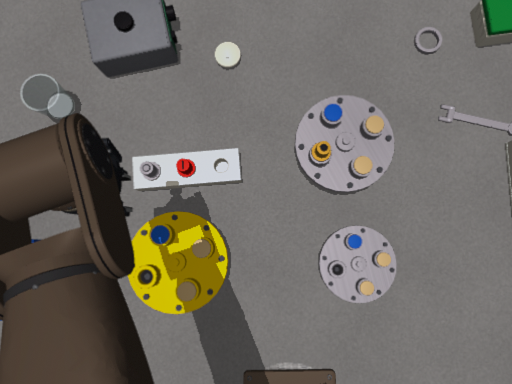

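```bash
python3 -c "
from h import *
o1,r1=ray(load('top'),323.5,146.75);o2,r2=ray(load('side'),291.9,211.1)
A=np.c_[r1,-r2];k=np.linalg.lstsq(A,o2-o1,rcond=None)[0];print(o1+r1*k[0],o2+r2*k[1])
# shoulder top centre
o1,r1=ray(load('top'),320.9,151.4);o2,r2=ray(load('side'),290.9,224.0)
A=np.c_[r1,-r2];k=np.linalg.lstsq(A,o2-o1,rcond=None)[0];print(o1+r1*k[0],o2+r2*k[1])
"
```

```text
[ 0.54255739 -0.07581136  0.13077365] [ 0.54171393 -0.07580061  0.13058364]
[ 0.54134089 -0.07565965  0.09383715] [ 0.54145273 -0.07566083  0.09386105]
```

```bash
python3 -c "
from h import *
print(ctrl.sign_off())"
```

```text
the job is handed in; nothing more can be done
None
```

The bronze bushing is pressed shank-down into the open port of the larger grey head plate, released, and the job was handed in at about 10.4 s of the 35 s allowed. The arm is clear and touching nothing. The steel plug and the red plug are still standing in the rack.

**Seating:** The seal ring slid at about 7 N. The bushing then came to a hard stop, and a last push of about 40 N produced no further movement.

**Last camera check:** The two cameras put the bushing's top at about 130.7 mm (129 mm when home) and its shoulder top at about 93.8 mm (93 mm when home). Both are within the calibration error of about 2 mm, and well away from the 139 mm it would read 10 mm short of home. I could not see an exactly flush seat at this resolution.

**What disagreed:**
- **Tool height:** In the side camera the fingertips stood about 30 mm higher than the reported tool height and the stated finger length imply. No contact force appeared where the stated geometry would have hit the rack. I therefore used the camera and relative moves for the grasp and the fit.
- **Sideways position:** The seated bushing reads about 1–2 mm toward +x of the port centre I measured at the start. The firm pushes also showed up to 16 N of sideways force. Both fit the shank leaning on the bore wall within its 2 mm clearance.

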